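# Set the cleaned driver module up to drain

## Robot

A 7-joint arm with a two-finger parallel gripper is mounted at the origin on the work surface. World frame = base frame: x ahead of the robot, y to its left, z up, the work surface at z = 0. Lengths are in m, angles in rad, forces in N, time in s.
With the tool pointing down it reaches from about 0.4 to 0.85 m from the base axis. Payload 10.4 kg.
Tool frame: the origin (TCP) lies between the finger pads, 19 mm behind the fingertips; this is the grasp point; z points along the fingers, y is the line along which they close (so a half turn about z gives the same grasp; the last joint's range is limited). The gripper opens to 85 mm and grips with 20 to 120 N. Pads are 22 mm wide; open, the fingers measure 114 mm over their backs; the gripper's body (76 mm by 85 mm) begins 54 mm behind the grasp point. The pads swing forward as they close: fully open they stand 13 mm farther back than shut.
Start: joints at [1.088, 0.332, -0.065, 1.46, 0.022, 1.35, -0.088], TCP at [0.277, -0.56, 0.25] pointing down, gripper open.
Joint ranges: [-2.6, 2.6], [-0.5, 2.12], [-1.47, 1.34], [0.16, 2.42], [-1.27, 4.41], [0.06, 2.06], [-2.6, 2.6]. Speed limits (rad/s): [2.22, 2.22, 2.79, 2.79, 3.14, 3.14, 3.14].

## Interface

Orientations are given as a unit quaternion [x, y, z, w].
In Python, from workcell import get_obs, camera, hand_in gives the robot as it stands. The module is installed in compiled form; this text tells all that it offers.
- The arm moves only by the tool move_arm, never from a script. Its argument "plan" is a list of rows, each an object with "delta_pos": the shift along the tool's x, y, z in m, a list of three; "turn": the turn, a rotation vector about the tool's x, y, z in rad, a list of three; "fingers": the closure, from 0 (fully open) to 1 (shut). A call has 1 to 12 rows; each row is the pose to reach, as a shift and turn from the pose commanded when the call began, along the tool's axes at that moment; what a row does not reach only later rows make up. A row lasts 1/8 s, in which the tool goes at most 62.5 mm and 10.7 degrees, less where a joint would pass 70% of its speed; a pose out of reach is approached as far as the arm can. A call with a gripper value outside its range is refused whole. The fingers move at their own pace and stop on an object; "force" is the grip in N (left out, the last holds). Time passes only in rows, so rows that repeat a pose let the fingers close. It gives the time, the measured TCP pose, the force, the opening and the grip force at its end, in the units of the state.
- get_obs(): the state, without advancing time (a new reading comes with each control period).
- camera(name): name is "side" or "top" or "wrist"; returns a dict with "color" (384x512x3 uint8, red, green, blue), "range_z" (384x512 float32, m along the optical axis (not along the pixel's ray), 0 where there is no reading), "fx", "fy", "cx", "cy" (pixels), "k1" (the pictures are not rectified: a ray, as slopes to the right and down, at radius r is drawn at 1 + k1 r^2 times it, then the intrinsics apply), "R" (3x3) and "t" (3): a world point X has camera coordinates R X + t; the wrist camera has in their place "tool_from_camera" (4x4, takes a point from camera to tool coordinates, whose origin is the TCP and whose axes are the flange's). Camera axes: x right, y down, z forward; pixel columns grow to the right and rows downward; lengths in m; the calibration is good to about 2 mm. A picture is of the moment at which its call begins: read the wrist's pose just before it.
- hand_in(): hands the job in; it is judged then, once.
The state is a dict: "clock": time; "joint_pos": joint angles; "joint_velocities": joint speeds; "tau": joint torques, N m; "position": TCP position; "ee_rot": TCP orientation; "ft_force": force on the tool from outside, world axes, zero at the start; "torque": the same for the moment, N m; "grip_width": opening from 0.0 (shut) to 1.0 (fully open); "grasp_force": force on a finger pad.
Only numpy, scipy, OpenCV 4.12 (cv2) and the standard library are available. Lean on these libraries where they do the work, as an engineer would, in place of code of your own. Each camera call takes 0.05 s, during which the arm holds its last target. There are 200 camera calls.

## Task

Clear the spray can out of the drip tray under the pegboard stand and stand it upright in the cardboard carton with the other cans. Lean the cleaned driver module up in the tray to drain: heat-sink back to the pegboard and square to it, terminal-block end up and resting on the pegboard, foot on the tray floor against the tray's front lip. Set it in gently, let go, and leave everything else on the bench where it is.

Things in the scene. Friction and masses are not known exactly. Their poses are not given: they have to be found in the camera images.
- rack: Fixed bench-top stand: upright brown pegboard panel 420 wide, 360 high, a shallow aluminium drip tray at its foot, a wooden tool ledge above. Origin on the bench at the middle of the panel's front face; x points horizontally into the panel, y along it, z up. Panel face: x = 0. Wooden feet 20 high at |y| = 172 to 208 reach out to x = -120.
- lip (a point): Middle of the inner face of the tray's front lip, level with the tray floor (rack frame -100, 0, 6 mm; axes as the rack). Tray inside: x -100 to 0, |y| under 112 in the rack frame, floor 6 above the bench; the lip (3 thick) and end walls rise 18 above the floor.
- ledge (a point): Middle of the ledge's lower front edge (rack frame -60, 0, 235 mm). The ledge overhangs the tray over the whole width, 235 to 253 above the bench: a tool pointing straight down does not get in under it; one tilted about 40 degrees, pointing down and towards the panel, does. Screwdrivers standing in it at |y| = 142 to 175 reach down to 163.
- module: Motor driver module, 0.3 to 0.6 kg: finned aluminium heat sink 190 (x) by 50 (y) by 28 with a dark circuit board of the same outline on it, 30 together. Origin: middle of the underside (fin tips, its back); x to the head end with the grey terminal block, z out of the component side. Starts flat on the bench, components up, head roughly towards the rack. Grip across the 50 mm, on the plain sides.
- head_edge (a point): Middle of the module's back edge at the head end (module frame 95, 0, 0 mm): this edge rests on the panel; the back is then about 68 degrees from horizontal. Terminal block at x = 81 to 93, its top 41 above the underside.
- foot_edge (a point): Middle of the module's component-side edge at the foot end (module frame -95, 0, 30 mm): this edge comes against the lip. Two capacitors at x = -66 reach 51 above the underside, a relay at x = -36 reaches 44, all other parts 35 or less.
- can: Slim dark aerosol can that starts standing in the drip tray, 53 diameter, 120 high with its cap (plain cylinder to 90, cap 43 diameter above 99), 0.14 to 0.28 kg. Gripped tilted, take it 75 to 90 above its base: lower down, its top meets the gripper's body. Origin at the centre of its base, z up its axis.
- carton: Fixed open cardboard carton, outside 240 (x) by 130 (y) by 45 high, walls and floor 4 thick, origin at the centre of its underside. Two cans stand in it at x = +75; the rest, x = -116 to about +40, is free; x = -55, y = 0 leaves room for the fingers.
- spare1: One of the two cans already standing in the carton, same can as the one in the tray; origin at the centre of its base. To be left standing.
- spare2: The other can already standing in the carton; origin at the centre of its base. To be left standing.
- driver: Bystander: screwdriver about 180 long lying on the bench, origin near its middle on the underside.
- tape: Bystander: roll of black tape lying flat, 90 diameter, 20 high, origin under its centre.
- meter: Bystander: yellow and black multimeter lying on its back, 75 by 150 by 33, origin under its centre.
- jar: Bystander: glass jar with steel lid, 60 diameter, 80 high, origin under its centre.
- oldboard: Bystander: small bare circuit board lying flat, 100 by 70, parts up to 18 high, origin under its centre. Not the module.

How it is judged:
At the end, for the whole second after the job is handed in: Can upright on the carton floor, the two spares standing. Module in the tray, components out, terminal end up: head edge within 7 mm of the panel, foot on the floor within 7 mm of the front lip, 17-27 deg from vertical, square within 8 deg. Released, at rest (z of can in the frame of carton between -0.005 and 0.012 m and x of can in the frame of carton between -0.1 and 0.06 m and y of can in the frame of carton between -0.05 and 0.05 m and angle between each of can, spare1, spare2's own z axis and vertical below 0.1 rad and x of head_edge in the frame of rack above -0.007 m and z of head_edge in the frame of rack between 0.15 and 0.2 m and x of foot_edge in the frame of lip between -0.004 and 0.007 m and z of foot_edge in the frame of lip below 0.018 m and y of foot_edge in the frame of lip between -0.095 and 0.095 m and angle between module's own x axis and vertical between 0.3 and 0.48 rad and angle between module's own z axis and vertical below 1.4 rad and angle between the y axis of module and the y axis of rack, either way round below 0.14 rad and linear speed of each of module, can below 0.01 m/s); the robot touches nothing.
It fails at once if the module is banged or pressed against the stand with more than 40 N (contact force between module and rack above 40 N).
It fails at once if another thing on the bench or in the carton is shoved more than 30 mm (distance of any of spare1, spare2, driver, tape, meter, jar, oldboard from where it was at the start of the episode above 0.03 m).
It also fails if it takes over 59 s, if anything falls off the work surface, if the arm or the gripper's body presses on something with over 40 N, if the wrist force passes 120 N, or if a joint passes its speed limit or range.

## Working session

There is one attempt and no reset: what is moved stays moved. The work goes in short steps, Python scripts to look and compute and a tool call to move; the robot and the scene stay as the last step left them, time stands still between calls to the robot, and variables do not carry over. Pictures are saved under pics/ and viewed, at most 10 in all, crops included, and the job is handed in when it is done.

Besides the shell and the picture viewer there is one more tool, called after "Request:" as name(argument=value, ...) on one line, values as JSON. move_arm: Moves the arm, as the interface text tells. Its arguments: {"type":"object","properties":{"plan":{"type":"array","items":{"type":"object","properties":{"delta_pos":{"type":"array","items":{"type":"number"}},"turn":{"type":"array","items":{"type":"number"}},"fingers":{"type":"number"}}}},"force":{"type":"number"}},"required":["plan"]}

```bash
mkdir -p pics; cat > h.py <<'E'
import numpy as np, cv2, pickle
from workcell import get_obs, camera, hand_in
from scipy.spatial.transform import Rotation as Ro
def cloud(c, T=None):
    K=np.array([[c['fx'],0,c['cx']],[0,c['fy'],c['cy']],[0,0,1.]])
    h,w=c['range_z'].shape
    u,v=np.meshgrid(np.arange(w),np.arange(h))
    p=cv2.undistortPoints(np.stack([u,v],-1).reshape(-1,1,2).astype(np.float64),K,np.array([c['k1'],0,0,0.])).reshape(h,w,2)
    z=c['range_z'][...,None]
    P=np.concatenate([p*z,z],-1)
    if T is None: X=(P-c['t'])@c['R']
    else: X=P@T[:3,:3].T+T[:3,3]
    X[c['range_z']<=0]=np.nan
    return X
def wristT(o,c):
    T=np.eye(4);T[:3,:3]=Ro.from_quat(o['ee_rot']).as_matrix();T[:3,3]=o['position'];return T@c['tool_from_camera']
E
python3 - <<'E'
from h import *
o=get_obs();print(o)
for n in['side','top']:
    c=camera(n);pickle.dump(c,open(n+'0.pkl','wb'))
    cv2.imwrite(f'pics/{n}0.png',cv2.resize(c['color'][...,::-1],(768,576)))
    print(n,c['fx'],c['k1'],(-c['R'].T@c['t']),c['R'][2])
E
```

```text
{'clock': 0.0, 'joint_pos': array([ 1.08842232,  0.33284568, -0.06473377,  1.46094352,  0.02161993,
        1.34988067, -0.08846354]), 'joint_velocities': array([-1.46942512e-04,  7.76238134e-04,  1.94563279e-06, -9.98702078e-04,
        5.82697765e-04,  1.01892130e-03, -1.25551797e-04]), 'tau': array([-1.07579806e-03, -6.25433493e+01,  4.86448675e-02, -3.91605628e+01,
        1.61753094e-02,  9.97288880e-03,  3.15489842e-05]), 'position': array([ 0.27719731, -0.55978282,  0.2492313 ]), 'ee_rot': array([ 9.73681230e-01,  2.27913109e-01, -1.92388684e-04, -6.62990792e-04]), 'ft_force': array([0.25448638, 0.32502655, 0.25002243]), 'torque': array([ 0.05706281, -0.03453587, -0.00701345]), 'grasp_force': 0.0, 'grip_width': 1.0048901658182918}
side 391.3229723346347 -0.038729855930338106 [0.06170285 0.40115689 0.87648849] [ 0.51268547 -0.41060987 -0.75402463]
top 369.0905164813221 -0.0845472967882026 [ 0.35946147 -0.0141329   1.23239958] [ 0.15481524  0.01318616 -0.98785544]
```

View pics/side0.png

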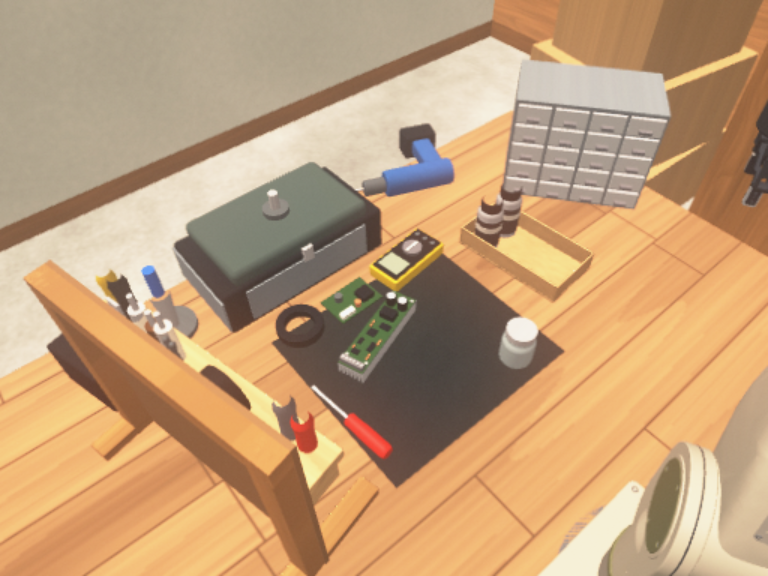

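View pics/top0.png

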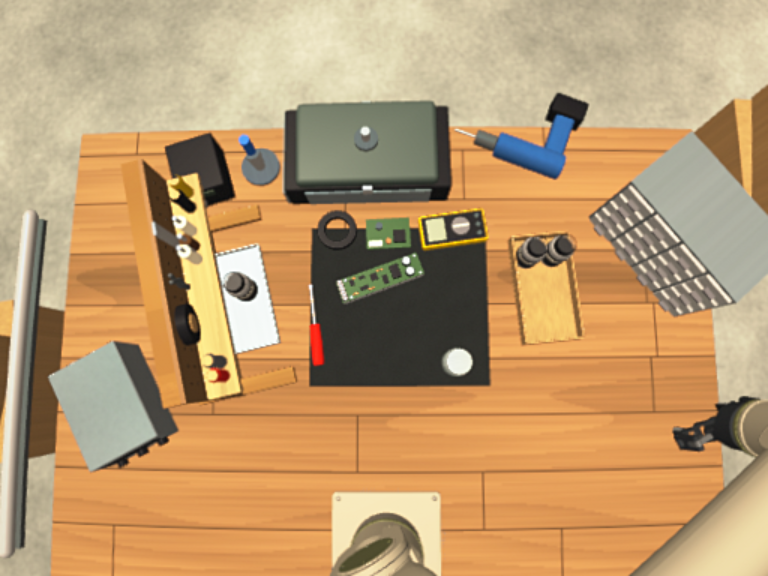

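The rack is on the left of the top view, with the can in the tray at about (238,287). The module is at (380,278) with its terminal block on the left at (343,292). The carton is at (547,290), with the spares in its upper end. The screwdriver at (316,330) lies between the module and the rack.

```bash
cat > m.py <<'E'
from h import *
c=pickle.load(open('top0.pkl','rb'));X=cloud(c);s=pickle.load(open('side0.pkl','rb'));Y=cloud(s)
def sel(x0,y0,x1,y1,z0,z1,A=X):
    Q=A[int(y0/1.5):int(y1/1.5),int(x0/1.5):int(x1/1.5)].reshape(-1,3);return Q[(Q[:,2]>z0)&(Q[:,2]<z1)]
def rect(n,Q):
    r=cv2.minAreaRect((Q[:,:2]*1000).astype(np.float32));print(n,len(Q),'c',np.round(r[0],1),'size',np.round(r[1],1),'ang',round(r[2],1),'z',np.round(np.percentile(Q[:,2],[5,50,95]),4))
rect('ledge',sel(160,165,245,410,.246,.259))
rect('paneltop',sel(110,150,210,420,.35,.37))
rect('tray rim',sel(212,235,290,360,.004,.03))
rect('traylip',sel(212,235,290,360,.018,.03))
rect('can cap',sel(212,260,265,305,.112,.13))
rect('can body top',sel(212,260,265,310,.085,.13))
rect('module',sel(330,245,430,308,.018,.034))
rect('caps',sel(395,245,430,285,.045,.06))
rect('tblock',sel(330,260,360,308,.036,.06))
rect('carton',sel(500,225,590,350,.038,.05))
rect('spares',sel(510,225,580,275,.112,.13))
rect('driver',sel(300,275,330,375,.008,.06))
rect('jar',sel(435,340,480,385,.06,.1))
rect('meter',sel(410,200,495,255,.02,.05));rect('board',sel(360,213,413,252,.004,.05));rect('tape',sel(310,205,360,250,.012,.05))
for q in [(178,400),(135,170),(240,398),(204,175),(256,244),(280,345),(217,255),(240,352),(295,372),(262,208)]:
    print(q,np.round(X[int(q[1]/1.5),int(q[0]/1.5)],3))
E
python3 m.py; python3 - <<'E'
import cv2
im=cv2.imread('pics/top0.png')[140:420,110:460]
cv2.imwrite('pics/crop.png',cv2.resize(im,None,fx=2,fy=2,interpolation=2))
E
```

```text
ledge 2569 c [530.7 334. ] size [420.  64.] ang 13.9 z [0.2491 0.2524 0.2559]
paneltop 2732 c [519.6 374.3] size [420.8  53.5] ang 14.1 z [0.3549 0.3593 0.362 ]
tray rim 1420 c [544.1 309.2] size [285.7 178.2] ang 1.4 z [0.0042 0.0067 0.0233]
traylip 153 c [535.5 309.5] size [232.3  97.7] ang 13.4 z [0.0189 0.0231 0.0276]
can cap 35 c [554.  312.8] size [41.9 38.7] ang 5.5 z [0.114  0.1233 0.1278]
can body top 167 c [552.7 313. ] size [48.2 50.8] ang 44.2 z [0.0852 0.0984 0.1251]
module 702 c [587.6  16.6] size [219.3 130.8] ang 89.0 z [0.0234 0.0294 0.0331]
caps 68 c [600.1 -41.1] size [42.4 40.2] ang 89.4 z [0.0454 0.0503 0.0541]
tblock 52 c [548.4  80.9] size [44.  46.8] ang 4.3 z [0.037  0.0405 0.0447]
carton 327 c [ 554.6 -353.4] size [242.5 134.3] ang 5.2 z [0.0388 0.0434 0.047 ]
spares 90 c [ 628.1 -344.9] size [ 41.  103.1] ang 3.1 z [0.1133 0.1204 0.1248]
driver 252 c [475.1 159.3] size [178.5  25. ] ang 7.4 z [0.0122 0.0211 0.0268]
jar 232 c [ 390.5 -152.2] size [50.5 49.6] ang 89.5 z [0.0751 0.0788 0.082 ]
meter 1002 c [ 697.6 -140.3] size [124.8 176.1] ang 3.9 z [0.025  0.0322 0.0403]
board 344 c [684.7   1.9] size [122.   82.6] ang 84.3 z [0.0041 0.0065 0.0184]
tape 344 c [691.6 110.8] size [88.8 88.3] ang 41.4 z [0.0145 0.0188 0.0232]
(178, 400) [0.324 0.326 0.359]
(135, 170) [0.705 0.42  0.363]
(240, 398) [0.314 0.323 0.003]
(204, 175) [0.795 0.394 0.101]
(256, 244) [0.658 0.294 0.026]
(280, 345) [0.43  0.239 0.   ]
(217, 255) [0.633 0.386 0.015]
(240, 352) [0.415 0.32  0.025]
(295, 372) [0.37  0.202 0.009]
(262, 208) [0.749 0.289 0.003]
```

View pics/crop.png

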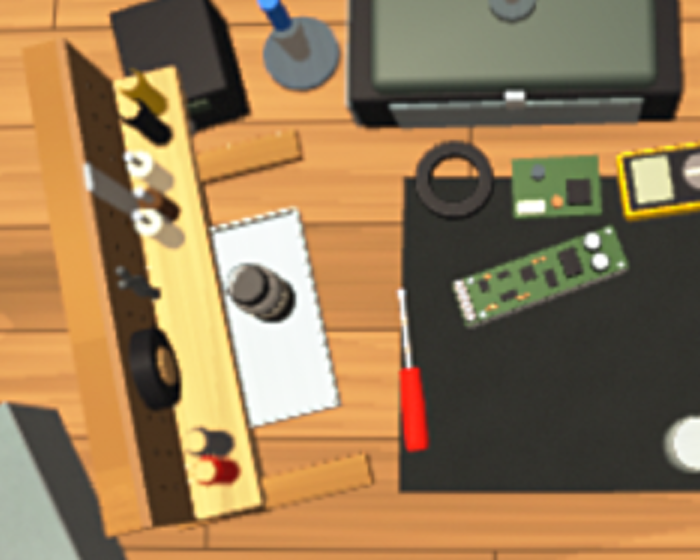

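Request:
move_arm(plan=[{"delta_pos":[0.44,-0.4,-0.1],"turn":[0,0,-1.36],"fingers":0},{"delta_pos":[0.44,-0.4,-0.1],"turn":[0,0,-1.36],"fingers":0},{"delta_pos":[0.44,-0.4,-0.1],"turn":[0,0,-1.36],"fingers":0},{"delta_pos":[0.44,-0.4,-0.1],"turn":[0,0,-1.36],"fingers":0},{"delta_pos":[0.44,-0.4,-0.1],"turn":[0,0,-1.36],"fingers":0},{"delta_pos":[0.44,-0.4,-0.1],"turn":[0,0,-1.36],"fingers":0},{"delta_pos":[0.44,-0.4,-0.1],"turn":[0,0,-1.36],"fingers":0},{"delta_pos":[0.44,-0.4,-0.1],"turn":[0,0,-1.36],"fingers":0},{"delta_pos":[0.44,-0.4,-0.1],"turn":[0,0,-1.36],"fingers":0},{"delta_pos":[0.44,-0.4,-0.1],"turn":[0,0,-1.36],"fingers":0},{"delta_pos":[0.44,-0.4,-0.1],"turn":[0,0,-1.36],"fingers":0},{"delta_pos":[0.44,-0.4,-0.1],"turn":[0,0,-1.36],"fingers":0}])

```text
clock: 1.6
position: [0.4939, -0.0072, 0.3495]
ee_rot: [0.614, 0.789, -0.0, -0.0]
ft_force: [-0.0, -0.2, -0.6]
grip_width: 1.002
grasp_force: 0.0
```

```bash
cat >> h.py <<'E'
A=np.radians(104.0); O=np.array([.5234,.3631,0.])
RR=np.array([[np.cos(A),-np.sin(A),0],[np.sin(A),np.cos(A),0],[0,0,1]])  # rack->world
def w(p): return O+RR@(np.array(p)/1000)
def rot(tilt,yaw=104.0):  # tool z tilted (deg from down) towards heading yaw; tool y horizontal
    t,y=np.radians([tilt,yaw]); u=np.array([np.cos(y),np.sin(y),0]);z=np.array([0,0,1.])
    zt=np.sin(t)*u-np.cos(t)*z; xt=np.cos(t)*u+np.sin(t)*z
    return Ro.from_matrix(np.stack([xt,np.cross(zt,xt),zt],1))
def rel(p,R,o=None):
    o=o or get_obs();R0=Ro.from_quat(o['ee_rot'])
    print('dpos',np.round(R0.inv().apply(p-o['position']),4),'turn',np.round((R0.inv()*R).as_rotvec(),4),'dist',round(np.linalg.norm(p-o['position']),3))
E
cat > m2.py <<'E'
from h import *
def rect(n,Q):
    if len(Q)<5: print(n,len(Q));return
    r=cv2.minAreaRect((Q[:,:2]*1000).astype(np.float32));print(n,len(Q),'c',np.round(r[0],1),'size',np.round(r[1],1),'ang',round(r[2],1),'z',np.round(np.percentile(Q[:,2],[5,50,95]),4))
o=get_obs();c=camera('wrist');W=cloud(c,wristT(o,c));cv2.imwrite('pics/w1.png',c['color'][...,::-1])
for n,X in [('top',cloud(pickle.load(open('top0.pkl','rb')))),('side',cloud(pickle.load(open('side0.pkl','rb')))),('wrist',W)]:
    P=X.reshape(-1,3);P=P[np.isfinite(P).all(1)]
    print('==',n)
    d=np.array([np.cos(np.radians(109.5)),np.sin(np.radians(109.5))]);q=P[:,:2]-[.572,.019];a=q@d;b=q@np.array([-d[1],d[0]])
    near=(abs(a)<.125)&(abs(b)<.045)
    M=near&(P[:,2]>.02)&(P[:,2]<.034);rect('module',P[M]);rect('mod hi',P[near&(P[:,2]>.02)&(P[:,2]<.06)])
    rect('tblk',P[near&(a>.05)&(P[:,2]>.038)&(P[:,2]<.05)]); rect('caps',P[near&(a<-.03)&(P[:,2]>.047)&(P[:,2]<.06)])
    r=(P-O)@RR*1000
    L=(abs(r[:,1])<112)&(abs(r[:,0]+102)<12)&(r[:,2]>17)&(r[:,2]<30)
    if L.sum()>10:
        f=np.polyfit(r[L,1],r[L,0],1);print('lip',L.sum(),f,'res',np.std(r[L,0]-np.polyval(f,r[L,1])))
    L=(abs(r[:,1])<205)&(abs(r[:,0]+60)<8)&(r[:,2]>238)&(r[:,2]<248)
    if L.sum()>10: f=np.polyfit(r[L,1],r[L,0],1);print('ledge front',L.sum(),f)
    L=(abs(r[:,1])<105)&(abs(r[:,0])<12)&(r[:,2]>40)&(r[:,2]<225)
    if L.sum()>30: f=np.polyfit(r[L,1],r[L,0],1);print('panel',L.sum(),f,np.median(r[L,0]))
    C=(np.hypot(r[:,0]+56,r[:,1]+17)<40)&(r[:,2]>118)&(r[:,2]<135);rect('can top',P[C])
    if C.sum(): print('rack',np.median(r[C],axis=0))
E
python3 m2.py; python3 -c "
from h import *
rel(w([-150,-17,190]),rot(40)); print(get_obs()['joint_pos'])"
```

```text
== top
module 669 c [582.6   2.3] size [ 61.9 215.9] ang 23.9 z [0.025  0.0296 0.0331]
mod hi 878 c [582.6   2.3] size [ 61.9 215.9] ang 23.9 z [0.0252 0.0307 0.0494]
tblk 42 c [548.1  95.4] size [45.2 11.4] ang 18.9 z [0.0386 0.0409 0.0447]
caps 58 c [601.2 -36.4] size [52.6 37.1] ang 87.5 z [0.0478 0.0506 0.0543]
lip 78 [-2.50258453e-03 -1.01261525e+02] res 1.2876080231736318
ledge front 140 [-8.24352518e-04 -6.05446746e+01]
can top 30 c [554.  312.8] size [41.9 38.7] ang 5.5 z [0.1197 0.1239 0.1278]
rack [-60.09692362  -9.56193943 123.87340111]
== side
module 853 c [580.    1.7] size [ 63.5 217. ] ang 24.4 z [0.0235 0.0293 0.0328]
mod hi 1145 c [580.    1.7] size [ 63.5 217. ] ang 24.4 z [0.0249 0.0302 0.0481]
tblk 64 c [546.6  94.2] size [45.2 11.5] ang 20.8 z [0.0383 0.0402 0.0429]
caps 69 c [597.8 -49.4] size [43.7 17.8] ang 25.2 z [0.0474 0.0501 0.0531]
panel 1099 [0.01036423 6.02812169] 5.7142007588538934
can top 0
== wrist
module 4049 c [582.2   1.6] size [ 64.9 216.1] ang 24.2 z [0.0277 0.0296 0.0327]
mod hi 5187 c [582.2   1.6] size [ 64.9 216.1] ang 24.2 z [0.0279 0.03   0.0499]
tblk 346 c [547.9  93.8] size [46.  11.6] ang 18.5 z [0.039  0.0403 0.0418]
caps 323 c [599.6 -50.3] size [43.1 20. ] ang 19.1 z [0.0485 0.0509 0.0523]
can top 0
dpos [0.2023 0.1361 0.1594] turn [-0.0019  0.6984  0.0025] dist 0.291
[ 0.56655775  0.04429603 -0.65787207  1.60058575  0.02749354  1.50685027
  0.15461741]
```

View pics/w1.png

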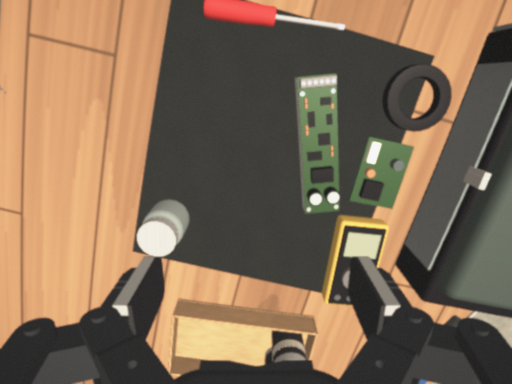

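The module's terminal block and capacitors put its origin at (577, 12) mm with yaw 109.7°. I'll go to the tilted pose in front of the tray next.

Request:
move_arm(plan=[{"delta_pos":[0.2,0.136,0.16],"turn":[0,0.698,0],"fingers":0},{"delta_pos":[0.2,0.136,0.16],"turn":[0,0.698,0],"fingers":0},{"delta_pos":[0.2,0.136,0.16],"turn":[0,0.698,0],"fingers":0},{"delta_pos":[0.2,0.136,0.16],"turn":[0,0.698,0],"fingers":0},{"delta_pos":[0.2,0.136,0.16],"turn":[0,0.698,0],"fingers":0},{"delta_pos":[0.2,0.136,0.16],"turn":[0,0.698,0],"fingers":0},{"delta_pos":[0.2,0.136,0.16],"turn":[0,0.698,0],"fingers":0}])

```text
clock: 2.52
position: [0.5771, 0.2193, 0.1899]
ee_rot: [0.578, 0.741, 0.21, -0.269]
ft_force: [-0.2, -0.5, -0.3]
grip_width: 0.999
grasp_force: 0.0
```

```bash
cat > m3.py <<'E'
from h import *
o=get_obs();print(o['joint_pos'],o['position']);c=camera('wrist');W=cloud(c,wristT(o,c));cv2.imwrite('pics/w2.png',c['color'][...,::-1])
P=W.reshape(-1,3);P=P[np.isfinite(P).all(1)];r=(P-O)@RR*1000
L=(abs(r[:,1])<105)&(abs(r[:,0])<15)&(r[:,2]>40)&(r[:,2]<225)
print('panel',L.sum(),np.polyfit(r[L,1],r[L,0],1),np.median(r[L,0]) if L.sum() else 0)
L=(abs(r[:,1])<105)&(abs(r[:,0]+50)<35)&(abs(r[:,2]-6)<8);print('floor z',np.median(r[L,2]),L.sum())
L=(abs(r[:,1])<105)&(abs(r[:,0]+101)<12)&(r[:,2]>16)&(r[:,2]<30);print('lip',L.sum(),np.polyfit(r[L,1],r[L,0],1))
C=(np.hypot(r[:,0]+56,r[:,1]+17)<45)&(r[:,2]>30)&(r[:,2]<92)
from scipy.optimize import least_squares
f=least_squares(lambda p:np.hypot(r[C,0]-p[0],r[C,1]-p[1])-26.5,[-56,-17],loss='soft_l1')
print('can',C.sum(),f.x,np.abs(f.fun).mean())
E
python3 m3.py
```

```text
[ 0.44513207  0.55152894 -0.72731061  1.57415788 -0.36784738  1.19089093
  0.18541064] [0.57712036 0.21934897 0.18991423]
panel 27387 [ 0.00408616 -1.80628437] -1.8201674951428362
floor z 5.28715261994217 8873
lip 906 [ 3.63933856e-03 -1.03613636e+02]
can 2179 [-58.14544162 -17.05760953] 4.770266339419371
```

View pics/w2.png

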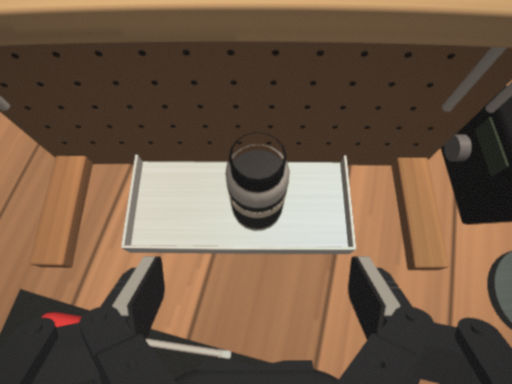

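Request:
move_arm(plan=[{"delta_pos":[0.003,0,0.05],"turn":[0,0,0],"fingers":0},{"delta_pos":[0.005,0,0.095],"turn":[0,0,0],"fingers":0},{"delta_pos":[0.006,0,0.125],"turn":[0,0,0],"fingers":0},{"delta_pos":[0.006,0,0.138],"turn":[0,0,0],"fingers":0},{"delta_pos":[0.006,0,0.138],"turn":[0,0,0],"fingers":0.3},{"delta_pos":[0.006,0,0.138],"turn":[0,0,0],"fingers":0.6},{"delta_pos":[0.006,0,0.138],"turn":[0,0,0],"fingers":0.8},{"delta_pos":[0.006,0,0.138],"turn":[0,0,0],"fingers":0.8},{"delta_pos":[0.006,0,0.138],"turn":[0,0,0],"fingers":0.8}], force=45)

```text
clock: 3.7
position: [0.5553, 0.3107, 0.0895]
ee_rot: [0.577, 0.742, 0.211, -0.269]
ft_force: [1.4, -3.2, 7.4]
grip_width: 0.604
grasp_force: 47.8
```

```bash
python3 - <<'E'
from h import *
o=get_obs();print(o['joint_pos'],((o['position']-O)@RR*1000).round(1),o['ft_force'],o['grip_width']*85)
rel(w([-57,-17,130]),rot(40)); rel(w([-150,-17,190]),rot(40))
E
```

```text
[ 0.3035137   0.66493862 -0.72730763  1.67085023 -0.34447743  0.9280517
  0.15566211] [-58.6 -18.2  89.5] [ 1.36592458 -3.1685833   7.37085099] 51.35485650138523
dpos [ 0.0272 -0.0011 -0.03  ] turn [0.     0.0005 0.0037] dist 0.041
dpos [-0.0055 -0.0013 -0.1358] turn [0.     0.0005 0.0037] dist 0.136
```

Request:
move_arm(plan=[{"delta_pos":[0.012,0,-0.014],"turn":[0,0,0],"fingers":0.8},{"delta_pos":[0.03,0,-0.035],"turn":[0,0,0],"fingers":0.8},{"delta_pos":[0.03,0,-0.04],"turn":[0,0,0],"fingers":0.8},{"delta_pos":[0.01,0,-0.09],"turn":[0,0,0],"fingers":0.8},{"delta_pos":[-0.007,0,-0.15],"turn":[0,0,0],"fingers":0.8},{"delta_pos":[0.02,0,-0.2],"turn":[0,0,0],"fingers":0.8}])

```text
clock: 4.45
position: [0.5827, 0.1959, 0.2526]
ee_rot: [0.58, 0.74, 0.209, -0.27]
ft_force: [1.6, 0.4, -1.4]
grip_width: 0.603
grasp_force: 48.2
```

```bash
python3 - <<'E'
from h import *
o=get_obs();print(o['joint_pos'],((o['position']-O)@RR*1000).round(1),o['ft_force'],o['grip_width']*85)
for z in(.26,.089):
  rel(np.array([.500,-.358,z]),rot(40));rel(np.array([.500,-.358,z]),rot(40,64))
E
```

```text
[ 0.47915799  0.49915249 -0.73168577  1.49801702 -0.3823249   1.31750216
  0.15379901] [-176.6  -17.1  252.6] [ 1.55312123  0.40458101 -1.41024889] 51.29140723373292
dpos [-0.3932 -0.2133 -0.3371] turn [-0.002   0.0019 -0.0042] dist 0.56
dpos [-0.3932 -0.2133 -0.3371] turn [-0.4501  0.0033  0.5312] dist 0.56
dpos [-0.5029 -0.2126 -0.2059] turn [-0.002   0.0019 -0.0042] dist 0.583
dpos [-0.5029 -0.2126 -0.2059] turn [-0.4501  0.0033  0.5312] dist 0.583
```

Request:
move_arm(plan=[{"delta_pos":[-0.393,-0.213,-0.337],"turn":[0,0,0],"fingers":0.8},{"delta_pos":[-0.393,-0.213,-0.337],"turn":[0,0,0],"fingers":0.8},{"delta_pos":[-0.393,-0.213,-0.337],"turn":[0,0,0],"fingers":0.8},{"delta_pos":[-0.393,-0.213,-0.337],"turn":[0,0,0],"fingers":0.8},{"delta_pos":[-0.393,-0.213,-0.337],"turn":[0,0,0],"fingers":0.8},{"delta_pos":[-0.393,-0.213,-0.337],"turn":[0,0,0],"fingers":0.8},{"delta_pos":[-0.393,-0.213,-0.337],"turn":[0,0,0],"fingers":0.8},{"delta_pos":[-0.393,-0.213,-0.337],"turn":[0,0,0],"fingers":0.8},{"delta_pos":[-0.393,-0.213,-0.337],"turn":[0,0,0],"fingers":0.8},{"delta_pos":[-0.393,-0.213,-0.337],"turn":[0,0,0],"fingers":0.8},{"delta_pos":[-0.393,-0.213,-0.337],"turn":[0,0,0],"fingers":0.8},{"delta_pos":[-0.393,-0.213,-0.337],"turn":[0,0,0],"fingers":0.8}])

```text
clock: 5.95
position: [0.5031, -0.3512, 0.26]
ee_rot: [0.576, 0.742, 0.21, -0.27]
ft_force: [0.5, 0.4, -2.0]
grip_width: 0.603
grasp_force: 48.2
```

```bash
python3 - <<'E'
from h import *
o=get_obs();print(o['joint_pos'],o['position'],o['ft_force'],o['grip_width']*85)
for z in(.15,.089):rel(np.array([.500,-.358,z]),rot(40))
c=camera('side');cv2.imwrite('pics/s2.png',c['color'][80:300,230:450,::-1].repeat(2,0).repeat(2,1))
E
```

```text
[ 0.97355521  0.77668954 -0.48403079  0.98882662 -0.15602193  1.95010641
  0.75677431] [ 0.5031088  -0.35123843  0.26001668] [ 0.47277656  0.38714092 -2.03015454] 51.26694420676794
dpos [-0.0752 -0.0047  0.0805] turn [-0.0039 -0.0003  0.0053] dist 0.11
dpos [-0.1144 -0.0048  0.1273] turn [-0.0039 -0.0003  0.0053] dist 0.171
```

View pics/s2.png

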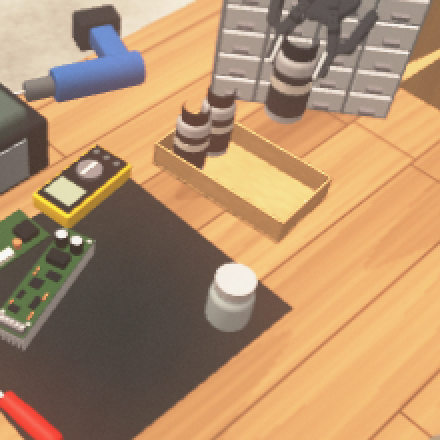

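The gripped can hangs upright above the carton, at (290,80) in the crop. I'll lower it now.

Request:
move_arm(plan=[{"delta_pos":[-0.035,-0.002,0.037],"turn":[0,0,0.005],"fingers":0.8},{"delta_pos":[-0.07,-0.005,0.075],"turn":[0,0,0.005],"fingers":0.8},{"delta_pos":[-0.095,-0.005,0.104],"turn":[0,0,0.005],"fingers":0.8},{"delta_pos":[-0.105,-0.005,0.118],"turn":[0,0,0.005],"fingers":0.8},{"delta_pos":[-0.11,-0.005,0.123],"turn":[0,0,0.005],"fingers":0.8},{"delta_pos":[-0.1135,-0.005,0.1265],"turn":[0,0,0.005],"fingers":0.8},{"delta_pos":[-0.1135,-0.005,0.1265],"turn":[0,0,0.005],"fingers":0.8}])

```text
clock: 6.88
position: [0.4997, -0.3595, 0.0908]
ee_rot: [0.579, 0.741, 0.209, -0.27]
ft_force: [-0.2, -0.4, -0.9]
grip_width: 0.606
grasp_force: 48.2
```

```bash
python3 - <<'E'
from h import *
o=get_obs();print(o['joint_pos'],o['position'],o['ft_force'],o['grip_width']*85)
rel(np.array([.500,-.358,.0875]),rot(40))
E
```

```text
[ 0.98709657  0.91288508 -0.45330199  1.12326128 -0.08755139  1.70664613
  0.85306987] [ 0.49969208 -0.35951227  0.09084402] [-0.21606362 -0.3864624  -0.85725068] 51.535095633038395
dpos [-0.0011  0.0007  0.0035] turn [-0.0023  0.0013 -0.0009] dist 0.004
```

Request:
move_arm(plan=[{"delta_pos":[-0.001,0,0.0012],"turn":[0,0,0],"fingers":0.8},{"delta_pos":[-0.002,0,0.0025],"turn":[0,0,0],"fingers":0.8},{"delta_pos":[-0.002,0,0.0025],"turn":[0,0,0],"fingers":0.3},{"delta_pos":[-0.002,0,0.0025],"turn":[0,0,0],"fingers":0},{"delta_pos":[-0.002,0,0.0025],"turn":[0,0,0],"fingers":0},{"delta_pos":[-0.002,0,-0.02],"turn":[0,0,0],"fingers":0},{"delta_pos":[-0.002,0,-0.06],"turn":[0,0,0],"fingers":0},{"delta_pos":[0,0,-0.12],"turn":[0,0,0],"fingers":0},{"delta_pos":[0.03,0,-0.17],"turn":[0,0,0],"fingers":0}])

```text
clock: 8.0
position: [0.5164, -0.4373, 0.2323]
ee_rot: [0.582, 0.74, 0.21, -0.265]
ft_force: [-27.3, 15.6, 13.2]
grip_width: 1.002
grasp_force: 0.0
```

```bash
python3 - <<'E'
from h import *
o=get_obs();print(o['joint_pos'],o['position'],o['ft_force'],o['grip_width']*85)
c=camera('side');cv2.imwrite('pics/s3.png',c['color'][80:300,230:450,::-1].repeat(2,0).repeat(2,1))
d=np.array([np.cos(np.radians(109.7)),np.sin(np.radians(109.7)),0])
m=np.array([.5773,.0119,0])
for h in(.12,.026):rel(m+.0*d+[0,0,h],rot(-28,109.7)); 
E
```

```text
[ 0.9247851   0.96064395 -0.35923763  0.69618803 -0.15206714  2.05902302
  0.83382742] [ 0.51641677 -0.4373295   0.2323444 ] [-27.27936566  15.59730739  13.15195026] 85.17825558938898
dpos [0.2537 0.1591 0.3616] turn [ 0.0263 -1.1628 -0.1133] dist 0.469
dpos [0.1948 0.1577 0.4349] turn [ 0.0263 -1.1628 -0.1133] dist 0.502
```

View pics/s3.png

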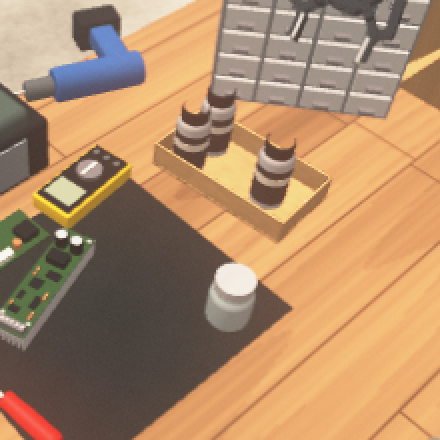

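The can stands upright in the carton at (272,175). The wrist force suggests the gripper is leaning on the drawer cabinet, so I'll back away from it first and then go to the module.

Request:
move_arm(plan=[{"delta_pos":[0.03,-0.01,0.025],"turn":[0,0,0],"fingers":0},{"delta_pos":[0.065,-0.01,0.055],"turn":[0,0,0],"fingers":0},{"delta_pos":[0.304,0.16,0.299],"turn":[0.026,-1.163,-0.113],"fingers":0.2},{"delta_pos":[0.304,0.16,0.299],"turn":[0.026,-1.163,-0.113],"fingers":0.2},{"delta_pos":[0.304,0.16,0.299],"turn":[0.026,-1.163,-0.113],"fingers":0.2},{"delta_pos":[0.304,0.16,0.299],"turn":[0.026,-1.163,-0.113],"fingers":0.2},{"delta_pos":[0.304,0.16,0.299],"turn":[0.026,-1.163,-0.113],"fingers":0.2},{"delta_pos":[0.304,0.16,0.299],"turn":[0.026,-1.163,-0.113],"fingers":0.2},{"delta_pos":[0.304,0.16,0.299],"turn":[0.026,-1.163,-0.113],"fingers":0.2},{"delta_pos":[0.304,0.16,0.299],"turn":[0.026,-1.163,-0.113],"fingers":0.2},{"delta_pos":[0.304,0.16,0.299],"turn":[0.026,-1.163,-0.113],"fingers":0.2},{"delta_pos":[0.304,0.16,0.299],"turn":[0.026,-1.163,-0.113],"fingers":0.2}])

```text
clock: 9.55
position: [0.5712, 0.0128, 0.197]
ee_rot: [0.558, 0.796, -0.139, 0.19]
ft_force: [0.3, -0.4, 0.7]
grip_width: 0.801
grasp_force: 0.0
```

```bash
python3 - <<'E'
from h import *
o=get_obs();print(o['joint_pos'],o['position'],o['ft_force'],o['grip_width']*85)
c=camera('wrist');P=cloud(c,wristT(o,c)).reshape(-1,3)
c2=camera('side');P2=cloud(c2).reshape(-1,3)
d=np.array([np.cos(np.radians(109.7)),np.sin(np.radians(109.7)),0]);e=np.array([-d[1],d[0],0])
m=np.array([.5773,.0119,0])
for Q in(P,P2):
  Q=Q[np.isfinite(Q).all(1)];a=(Q-m)@d*1000;b=(Q-m)@e*1000;z=Q[:,2]*1000
  N=(abs(b)<35)
  T=N&(abs(a-87)<20)&(z>38)&(z<45);C=N&(abs(a+66)<20)&(z>46)&(z<56)
  for K in(T,C):
    print(K.sum(),(Q[K][:,:2].max(0)/2+Q[K][:,:2].min(0)/2)*1000 if K.sum() else 0, np.percentile(b[K],[2,98]) if K.sum() else 0, np.percentile(a[K],[2,98])if K.sum() else 0)
for h in(.12,.026):rel(m+.0*d+[0,0,h],rot(-28,109.7)); 
E
```

```text
[ 0.15427509  0.28571973 -0.60390272  1.75871205  0.66600206  1.27794811
 -0.33000624] [0.57122908 0.01277472 0.19702502] [ 0.28068934 -0.35883681  0.70727873] 68.09535371562212
0 0 0 0
673 [600.0037439  -49.56896026] [-20.54968506  19.97354357] [-74.18617708 -56.28396213]
63 [545.46817189  95.309311  ] [-20.74958941  23.84449236] [82.22807921 93.91649714]
74 [598.93436687 -50.54711577] [-19.66270139  21.31293458] [-74.56090292 -54.86708642]
dpos [0.0321 0.006  0.07  ] turn [-0.0075 -0.0134  0.0058] dist 0.077
dpos [0.0751 0.0069 0.1535] turn [-0.0075 -0.0134  0.0058] dist 0.171
```

Request:
move_arm(plan=[{"delta_pos":[0.02,0.004,0.04],"turn":[-0.007,-0.013,0.006],"fingers":0.2},{"delta_pos":[0.032,0.006,0.07],"turn":[-0.007,-0.013,0.006],"fingers":0.2},{"delta_pos":[0.05,0.006,0.105],"turn":[-0.007,-0.013,0.006],"fingers":0.2},{"delta_pos":[0.065,0.007,0.134],"turn":[-0.007,-0.013,0.006],"fingers":0.2},{"delta_pos":[0.073,0.007,0.148],"turn":[-0.007,-0.013,0.006],"fingers":0.2},{"delta_pos":[0.075,0.007,0.1535],"turn":[-0.007,-0.013,0.006],"fingers":0.2},{"delta_pos":[0.075,0.007,0.1535],"turn":[-0.007,-0.013,0.006],"fingers":0.2}])

```text
clock: 10.52
position: [0.5778, 0.0135, 0.0265]
ee_rot: [0.558, 0.794, -0.139, 0.198]
ft_force: [-0.3, 0.4, 0.4]
grip_width: 0.8
grasp_force: 0.0
```

```bash
python3 - <<'E'
from h import *
o=get_obs();print(o['joint_pos'],o['position'],o['ft_force'],o['grip_width']*85)
m=np.array([.5773,.0119,0])
rel(m+[0,0,.026],rot(-28,109.7)); 
E
```

```text
[ 0.0720196   0.52613029 -0.52881491  1.8682576   0.89035611  1.05751423
 -0.61072358] [0.57777218 0.01347535 0.02649567] [-0.30243774  0.38179294  0.38825753] 67.99956235757874
dpos [-0.0009 -0.001   0.0011] turn [ 0.0011 -0.0002  0.002 ] dist 0.002
```

No contact on the way down. I'll close on the module and lift it.

Request:
move_arm(plan=[{"delta_pos":[0,0,0],"turn":[0,0,0],"fingers":0.35},{"delta_pos":[0,0,0],"turn":[0,0,0],"fingers":0.7},{"delta_pos":[0,0,0],"turn":[0,0,0],"fingers":0.9},{"delta_pos":[0,0,0],"turn":[0,0,0],"fingers":0.9},{"delta_pos":[0,0,0],"turn":[0,0,0],"fingers":0.9},{"delta_pos":[-0.005,0,-0.009],"turn":[0,0,0],"fingers":0.9},{"delta_pos":[-0.014,0,-0.026],"turn":[0,0,0],"fingers":0.9},{"delta_pos":[-0.035,0,-0.066],"turn":[0,0,0],"fingers":0.9},{"delta_pos":[-0.06,0,-0.115],"turn":[0,0,0],"fingers":0.9},{"delta_pos":[-0.075,0,-0.14],"turn":[0,0,0],"fingers":0.9},{"delta_pos":[-0.075,0,-0.14],"turn":[0,0,0],"fingers":0.9}], force=80)

```text
clock: 11.9
position: [0.5786, 0.0134, 0.1877]
ee_rot: [0.558, 0.794, -0.138, 0.199]
ft_force: [0.8, -0.9, -7.0]
grip_width: 0.565
grasp_force: 84.6
```

```bash
python3 - <<'E'
from h import *
o=get_obs();print(o['joint_pos'],o['position'],o['ft_force'],o['torque'],o['grip_width']*85)
# module pose in hand from side camera: board points in the tool frame
R=Ro.from_quat(o['ee_rot'])
Rm=R*rot(-28,109.7).inv()   # rotation of the module since the grasp
for n in('side','top','wrist'):
  c=camera(n);Q=(cloud(c,wristT(o,c)) if n=='wrist' else cloud(c)).reshape(-1,3);Q=Q[np.isfinite(Q).all(1)]
  q=(rot(0,109.7).inv()*Rm.inv()).apply(Q-o['position'])*[1000,-1000,-1000]; # rot(0): x head, z down
  q[:,2]+=26
  B=(abs(q[:,0])<75)&(abs(q[:,1])<22)&(q[:,2]>22)&(q[:,2]<36)
  if B.sum()>30: print(n,'board',B.sum(),np.polyfit(q[B,0],q[B,2],1))
  T=(abs(q[:,0]-87)<14)&(abs(q[:,1])<30)&(q[:,2]>37)&(q[:,2]<48);C=(abs(q[:,0]+66)<20)&(abs(q[:,1])<30)&(q[:,2]>45)&(q[:,2]<58)
  for K in(T,C):
    if K.sum()>10: print(n,K.sum(),np.percentile(q[K],[3,97],axis=0).mean(0).round(1),np.median(q[K,2]))
E
```

```text
[ 0.14603028  0.30462894 -0.60258734  1.76316782  0.69780164  1.25931742
 -0.36112875] [0.57857893 0.01341205 0.18770719] [ 0.80293832 -0.92912331 -6.99852855] [ 1.00152095  0.32560284 -0.0302911 ] 48.00578560912121
side board 437 [-1.30993736e-02  2.91215189e+01]
side 80 [86.   2.9 39.1] 39.14865708411519
side 87 [-66.9   2.8  48.4] 48.748122617045794
top board 305 [4.28949529e-03 2.67718025e+01]
top 63 [-66.6   1.1  47.9] 46.95114084811665
wrist board 19457 [-9.20949601e-03  2.93890759e+01]
wrist 9527 [85.8  0.6 38.8] 39.05546416291177
```

```bash
cat >> h.py <<'E'
def mod(phi,xh,zf,y=-10,S=-1.2,g=1,h=27,dphi=-.5):
    c,s=np.cos(np.radians(phi)),np.sin(np.radians(phi))
    x=xh-190*c+(95+g)*c-h*s; z=zf+(95+g)*s+h*c
    print('phi',phi,'foot_edge-lip',round(xh-190*c-30*s+100,1),'TCP rack',round(x+S,1),round(z,1))
    return w([x+S,y,z]),rot(phi-28-dphi)
E
python3 - <<'E'
from h import *
rel(*mod(72,-140,45)); rel(*mod(72,-6,31))
E
```

```text
phi 72 foot_edge-lip -127.2 TCP rack -195.9 144.6
dpos [ 0.1519  0.0589 -0.0373] turn [-0.0191  1.2633  0.1074] dist 0.167
phi 72 foot_edge-lip 6.8 TCP rack -61.9 130.6
dpos [ 0.2762  0.0726 -0.0874] turn [-0.0191  1.2633  0.1074] dist 0.299
```

Request:
move_arm(plan=[{"delta_pos":[0.02,0.008,-0.01],"turn":[-0.0025,0.16,0.014],"fingers":0.9},{"delta_pos":[0.04,0.015,-0.02],"turn":[-0.005,0.32,0.027],"fingers":0.9},{"delta_pos":[0.06,0.022,-0.025],"turn":[-0.0075,0.48,0.04],"fingers":0.9},{"delta_pos":[0.08,0.03,-0.03],"turn":[-0.01,0.64,0.054],"fingers":0.9},{"delta_pos":[0.1,0.037,-0.035],"turn":[-0.0125,0.8,0.068],"fingers":0.9},{"delta_pos":[0.12,0.045,-0.04],"turn":[-0.015,0.96,0.082],"fingers":0.9},{"delta_pos":[0.137,0.052,-0.04],"turn":[-0.017,1.12,0.095],"fingers":0.9},{"delta_pos":[0.152,0.059,-0.037],"turn":[-0.019,1.263,0.107],"fingers":0.9},{"delta_pos":[0.152,0.059,-0.037],"turn":[-0.019,1.263,0.107],"fingers":0.9},{"delta_pos":[0.152,0.059,-0.037],"turn":[-0.019,1.263,0.107],"fingers":0.9}])

```text
clock: 13.3
position: [0.5812, 0.1759, 0.1458]
ee_rot: [0.569, 0.731, 0.233, -0.297]
ft_force: [-0.8, 1.0, -4.8]
grip_width: 0.565
grasp_force: 84.7
```

```bash
cat > m4.py <<'E'
from h import *
o=get_obs();print(o['joint_pos'].round(2),o['position'],o['ft_force'].round(1),o['torque'].round(2))
r=((o['position']-O)@RR*1000);R=Ro.from_quat(o['ee_rot']).as_matrix()
print('TCP rack',r.round(1),'tilt',np.degrees(np.arctan2(R[2,0],-R[2,2])).round(2),'y-axis rack',(R[:,1]@RR).round(3))
# board plane in module frame from wrist camera
c=camera('wrist');T=c['tool_from_camera'];q=cloud(c,T).reshape(-1,3);q=q[np.isfinite(q).all(1)]
q=Ro.from_euler('y',-28,degrees=True).apply(q)*[1000,-1000,-1000]+[1,0,27]
for s in(1,):
  B=(abs(q[:,0]-30)<45)&(abs(q[:,1])<22)&(q[:,2]>22)&(q[:,2]<36)
  if B.sum()>30: print('board',B.sum(),np.polyfit(q[B,0],q[B,2],1))
  K=(abs(q[:,0]-87)<14)&(abs(q[:,1])<30)&(q[:,2]>37)&(q[:,2]<48)
  if K.sum()>10: print('tblk',K.sum(),np.percentile(q[K],[3,97],axis=0).mean(0).round(1))
E
python3 m4.py; python3 - <<'E'
from h import *
rel(*mod(72,-60,31));rel(*mod(72,-6,31))
E
```

```text
[ 0.59  0.68 -0.82  1.59 -0.31  1.17  0.26] [0.58121658 0.17591874 0.14575299] [-0.8  1.  -4.8] [-1.48 -0.38 -0.02]
TCP rack [-195.6  -10.8  145.8] tilt 44.32 y-axis rack [ 0.002 -1.     0.002]
board 17035 [-2.36287869e-03  3.06476696e+01]
tblk 10314 [86.1  0.5 39.6]
phi 72 foot_edge-lip -47.2 TCP rack -115.9 130.6
dpos [ 0.0457 -0.001   0.0668] turn [0.0008 0.0035 0.0041] dist 0.081
phi 72 foot_edge-lip 6.8 TCP rack -61.9 130.6
dpos [ 0.0843 -0.0009  0.1045] turn [0.0008 0.0035 0.0041] dist 0.134
```

Request:
move_arm(plan=[{"delta_pos":[0.023,-0.001,0.033],"turn":[0,0.0035,0.004],"fingers":0.9},{"delta_pos":[0.046,-0.001,0.067],"turn":[0,0.0035,0.004],"fingers":0.9},{"delta_pos":[0.046,-0.001,0.067],"turn":[0,0.0035,0.004],"fingers":0.9},{"delta_pos":[0.056,-0.001,0.076],"turn":[0,0.0035,0.004],"fingers":0.9},{"delta_pos":[0.067,-0.001,0.087],"turn":[0,0.0035,0.004],"fingers":0.9},{"delta_pos":[0.075,-0.001,0.095],"turn":[0,0.0035,0.004],"fingers":0.9},{"delta_pos":[0.081,-0.001,0.101],"turn":[0,0.0035,0.004],"fingers":0.9},{"delta_pos":[0.082,-0.001,0.102],"turn":[0,0.0035,0.004],"fingers":0.9},{"delta_pos":[0.082,-0.001,0.102],"turn":[0,0.0035,0.004],"fingers":0.9}])

```text
clock: 14.48
position: [0.5494, 0.3013, 0.1304]
ee_rot: [0.571, 0.728, 0.234, -0.299]
ft_force: [0.9, 0.1, -4.5]
grip_width: 0.567
grasp_force: 85.0
```

```bash
python3 m4.py; python3 - <<'E'
from h import *
rel(*mod(72,-6.5,31));rel(*mod(72,-6.5,16));rel(*mod(72,-6.5,8.5))
c=camera('wrist');cv2.imwrite('pics/w5.png',c['color'][...,::-1])
E
```

```text
[ 0.45  0.67 -0.86  1.67 -0.35  0.98  0.15] [0.5493644  0.30125184 0.13041791] [ 0.9  0.1 -4.5] [-1.54 -0.4   0.03]
TCP rack [-66.3 -10.2 130.4] tilt 44.65 y-axis rack [-0.003 -1.    -0.   ]
board 17034 [-2.75739909e-03  3.06949508e+01]
tblk 10233 [86.   0.5 39.7]
phi 72 foot_edge-lip 6.3 TCP rack -62.4 130.6
dpos [ 0.0031 -0.0003  0.0027] turn [ 0.0019 -0.0026 -0.0025] dist 0.004
phi 72 foot_edge-lip 6.3 TCP rack -62.4 115.6
dpos [-0.0074 -0.0003  0.0134] turn [ 0.0019 -0.0026 -0.0025] dist 0.015
phi 72 foot_edge-lip 6.3 TCP rack -62.4 108.1
dpos [-0.0127 -0.0003  0.0187] turn [ 0.0019 -0.0026 -0.0025] dist 0.023
```

View pics/w5.png

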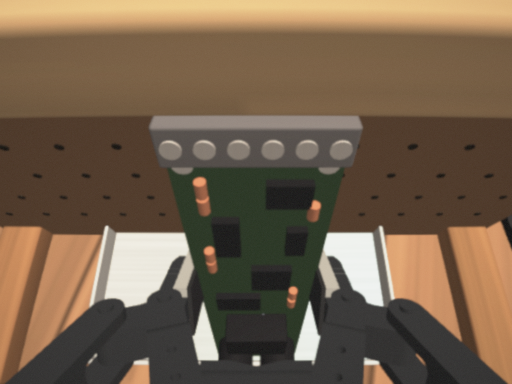

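The module is under the ledge and square to the panel, with its head free and the lip in front of the foot. I'll lower it.

Request:
move_arm(plan=[{"delta_pos":[0.003,0,0.003],"turn":[0.002,-0.003,-0.002],"fingers":0.9},{"delta_pos":[0,0,0.006],"turn":[0.002,-0.003,-0.002],"fingers":0.9},{"delta_pos":[-0.004,0,0.01],"turn":[0.002,-0.003,-0.002],"fingers":0.9},{"delta_pos":[-0.0075,0,0.0135],"turn":[0.002,-0.003,-0.002],"fingers":0.9},{"delta_pos":[-0.01,0,0.016],"turn":[0.002,-0.003,-0.002],"fingers":0.9},{"delta_pos":[-0.0125,0,0.0185],"turn":[0.002,-0.003,-0.002],"fingers":0.9},{"delta_pos":[-0.0125,0,0.0185],"turn":[0.002,-0.003,-0.002],"fingers":0.9}])

```text
clock: 15.45
position: [0.548, 0.3055, 0.1083]
ee_rot: [0.57, 0.729, 0.233, -0.299]
ft_force: [0.3, 0.1, -4.9]
grip_width: 0.573
grasp_force: 85.0
```

```bash
python3 m4.py; python3 - <<'E'
from h import *
rel(*mod(72,-6.5,7));rel(*mod(69,-2.5,7)); rel(*mod(68.5,-1,6.5))
E
```

```text
[ 0.43  0.7  -0.85  1.68 -0.33  0.95  0.16] [0.54804447 0.30551839 0.10832273] [ 0.3  0.1 -4.9] [-1.49 -0.37 -0.07]
TCP rack [-61.8 -10.  108.3] tilt 44.5 y-axis rack [ 0.001 -1.    -0.001]
board 17055 [-2.78609292e-03  3.06899282e+01]
tblk 10264 [86.1  0.5 39.7]
phi 72 foot_edge-lip 6.3 TCP rack -62.4 106.6
dpos [-0.0018 -0.0001  0.0009] turn [-0.0007  0.      0.0001] dist 0.002
phi 69 foot_edge-lip 1.4 TCP rack -62.6 106.3
dpos [-0.0022 -0.0001  0.0011] turn [-0.0007 -0.0523  0.0001] dist 0.002
phi 68.5 foot_edge-lip 1.5 TCP rack -61.8 105.7
dpos [-0.002  -0.0001  0.002 ] turn [-0.0007 -0.0611  0.0001] dist 0.003
```

Request:
move_arm(plan=[{"delta_pos":[-0.0007,0,0.0005],"turn":[0,0,0],"fingers":0.9},{"delta_pos":[-0.0012,0,0.0009],"turn":[0,-0.01,0],"fingers":0.9},{"delta_pos":[-0.0014,0,0.001],"turn":[0,-0.02,0],"fingers":0.9},{"delta_pos":[-0.0016,0,0.001],"turn":[0,-0.03,0],"fingers":0.9},{"delta_pos":[-0.0018,0,0.001],"turn":[0,-0.04,0],"fingers":0.9},{"delta_pos":[-0.0018,0,0.001],"turn":[0,-0.045,0],"fingers":0.9},{"delta_pos":[-0.0018,0,0.001],"turn":[0,-0.045,0],"fingers":0.9}])

```text
clock: 16.38
position: [0.5483, 0.3051, 0.1068]
ee_rot: [0.575, 0.736, 0.22, -0.282]
ft_force: [-0.4, -0.2, -6.1]
grip_width: 0.564
grasp_force: 84.9
```

```bash
python3 m4.py; python3 - <<'E'
from h import *
rel(*mod(69,-2.5,6));rel(*mod(68.5,-1,6))
E
```

```text
[ 0.4   0.68 -0.83  1.68 -0.31  0.94  0.13] [0.54827637 0.30514437 0.10675751] [-0.4 -0.2 -6.1] [-1.47 -0.35 -0.02]
TCP rack [-62.3 -10.1 106.8] tilt 41.9 y-axis rack [ 0.001 -1.    -0.   ]
board 17025 [-2.8893299e-03  3.0663015e+01]
tblk 10291 [86.   0.5 39.6]
phi 69 foot_edge-lip 1.4 TCP rack -62.6 105.3
dpos [-0.0011 -0.0001  0.0009] turn [-0.0007 -0.0072  0.0003] dist 0.001
phi 68.5 foot_edge-lip 1.5 TCP rack -61.8 105.2
dpos [-0.0005 -0.0001  0.0015] turn [-0.0007 -0.0159  0.0003] dist 0.002
```

Request:
move_arm(plan=[{"delta_pos":[-0.0003,0,0.0004],"turn":[0,0,0],"fingers":0.9},{"delta_pos":[-0.0006,0,0.0008],"turn":[0,-0.004,0],"fingers":0.9},{"delta_pos":[-0.0009,0,0.0011],"turn":[0,-0.008,0],"fingers":0.9},{"delta_pos":[-0.0011,0,0.0014],"turn":[0,-0.01,0],"fingers":0.9},{"delta_pos":[-0.0011,0,0.0014],"turn":[0,-0.01,0],"fingers":0.9}])

```text
clock: 17.05
position: [0.5481, 0.3061, 0.1059]
ee_rot: [0.575, 0.738, 0.218, -0.279]
ft_force: [-2.8, -0.6, 5.9]
grip_width: 0.565
grasp_force: 85.9
```

```bash
python3 m4.py; python3 - <<'E'
from h import *
# visual check: lip/panel lines & module from top camera
c=camera('top');X=cloud(c).reshape(-1,3);X=X[np.isfinite(X).all(1)];r=(X-O)@RR*1000
L=(abs(r[:,1]+10)<30)&(r[:,0]>-125)&(r[:,0]<-70)&(r[:,2]<80)&(r[:,2]>2)
print(L.sum())
E
```

```text
[ 0.39  0.67 -0.83  1.68 -0.3   0.94  0.12] [0.54812941 0.30605667 0.10593952] [-2.8 -0.6  5.9] [-0.02  0.73  0.38]
TCP rack [-61.3 -10.2 105.9] tilt 41.41 y-axis rack [ 0.001 -1.     0.   ]
board 17177 [-4.59189335e-03  3.06226772e+01]
tblk 10158 [86.2  0.4 39.5]
44
```

Request:
move_arm(plan=[{"delta_pos":[0,0,0],"turn":[0,-0.005,0],"fingers":0.9},{"delta_pos":[0,0,0],"turn":[0,-0.01,0],"fingers":0.9},{"delta_pos":[0,0,0],"turn":[0,-0.01,0],"fingers":0.42},{"delta_pos":[0,0,0],"turn":[0,-0.01,0],"fingers":0.4},{"delta_pos":[0,0,0],"turn":[0,-0.01,0],"fingers":0.35},{"delta_pos":[0,0,0],"turn":[0,-0.01,0],"fingers":0.25},{"delta_pos":[0,0,0],"turn":[0,-0.01,0],"fingers":0.1},{"delta_pos":[0,0,0],"turn":[0,-0.01,0],"fingers":0}], force=20)

```text
clock: 18.15
position: [0.5483, 0.3051, 0.1048]
ee_rot: [0.577, 0.739, 0.214, -0.275]
ft_force: [0.6, 0.6, -0.2]
grip_width: 0.998
grasp_force: 0.0
```

```bash
cat > m5.py <<'E'
from h import *
o=get_obs();print(o['position'],o['ft_force'].round(1),o['grip_width']*85)
c=camera('wrist');cv2.imwrite('pics/w6.png',c['color'][...,::-1]);q=cloud(c,wristT(o,c)).reshape(-1,3);q=q[np.isfinite(q).all(1)];r=(q-O)@RR*1000
e=np.radians(69);a=(r[:,0]+72)*np.cos(e)+(r[:,2]-6)*np.sin(e);b=-(r[:,0]+72)*np.sin(e)+(r[:,2]-6)*np.cos(e)
B=(abs(r[:,1]+10)<22)&(abs(a-120)<50)&(abs(b-30)<9);f=np.polyfit(a[B],b[B],1);print('board',B.sum(),f,'phi',69+np.degrees(f[0]))
K=(abs(r[:,1]+10)<40)&(abs(a-182)<16)&(abs(b-41)<8)&(b>36);print('tblk',np.percentile(r[K],[3,97],axis=0).mean(0),'a',np.percentile(a[K],[3,97]),np.median(b[K]))
L=(abs(r[:,1])<105)&(abs(r[:,1]+10)>40)&(abs(r[:,0])<12)&(r[:,2]>40)&(r[:,2]<225);print('panel',np.median(r[L,0]))
E
python3 m5.py
```

```text
[0.54828792 0.30508979 0.10483799] [ 0.6  0.6 -0.2] 84.82087852049241
board 18521 [-1.12752839e-02  3.04684173e+01] phi 68.35397382002877
tblk [-41.79981431  -9.76160805 189.9001383 ] a [176.7198846  188.03065539] 38.515507062414414
panel -1.7669451662173228
```

Request:
move_arm(plan=[{"delta_pos":[0,0,-0.015],"turn":[0,0,0],"fingers":0},{"delta_pos":[0,0,-0.04],"turn":[0,0,0],"fingers":0},{"delta_pos":[0,0,-0.08],"turn":[0,0,0],"fingers":0},{"delta_pos":[0,0,-0.13],"turn":[0,0,0],"fingers":0},{"delta_pos":[0,0,-0.16],"turn":[0,0,0],"fingers":0},{"delta_pos":[0,0,-0.16],"turn":[0,0,0],"fingers":0},{"delta_pos":[0,0,-0.16],"turn":[0,0,0],"fingers":0}])

```text
clock: 19.08
position: [0.5731, 0.2041, 0.2257]
ee_rot: [0.577, 0.739, 0.214, -0.275]
ft_force: [0.0, -0.0, 0.2]
grip_width: 1.001
grasp_force: 0.0
```

```bash
python3 m5.py
```

```text
[0.57310922 0.20412652 0.22570325] [ 0.  -0.   0.2] 85.12060312116137
board 4838 [-1.38310760e-02  3.08623886e+01] phi 68.20753772003766
tblk [-41.85493139  -9.76561873 189.92768381] a [176.83652183 188.03933658] 38.52714112851989
panel -1.763543597809646
```

View pics/w6.png

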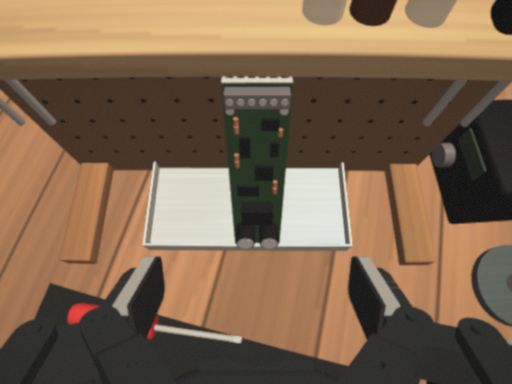

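The module leans square against the panel, head at (258,85) and foot inside the lip at (258,243). The gripper is clear and the screwdriver hasn't moved.

```bash
python3 -c "
from workcell import hand_in
print(hand_in())"
```

```text
the job is handed in; nothing more can be done
None
```

I handed the job in at about 19 s on the clock: the can stands upright in the carton with the two spares, and the module leans in the tray at about 68° with its head on the panel and its foot inside the lip, released; the hand-in returned no verdict. While backing off from the carton, the gripper read about 34 N at the wrist, probably from leaning on the drawer cabinet, before I moved it away.

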